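# Stand the soldering block up as a heat screen

## Task

Get the soldering place ready: lift the rectangular soldering block up and off its peg on the sloping rack and stand it upright on its long thin edge on the steel tray, in the empty strip between the firebrick and the low lip, lengthwise along the brick and about centred, as a heat screen behind the ring. Set it down rather than dropping it, let it stand free without leaning, and leave the round block hanging and the ring lying where it is.

Things in the scene. Friction and masses are not known exactly. Their poses are not given: they have to be found in the camera images.
- block: Rectangular off-white soldering block, square corners, 140 x 110 x 18 mm, about 0.2 kg, with a 24 mm square hole through its thickness centred at z = -3 mm. Origin at the slab's centre; x along the 18 mm thickness, y the 140 mm length, z the 110 mm height. It hangs by the hole on one of the two pegs, lying back on the panel: z leans 35 deg from vertical, x points up off the panel.
- block_top (a point): Middle of the block's upper 140 mm edge as it hangs, on the edge face, 55 mm along +z from the block's centre; axes as the block's. The upper 43 mm of the slab stands free above the panel's top edge, both faces open, the top edge towards the robot: it can be pinched across its 18 mm thickness with the tool tilted 35 deg, in line with the slab.
- round: Round off-white soldering block, 110 mm across, 18 mm thick, with a 24 mm round hole, hanging on the other peg, to be left there. Origin 3 mm up the panel from the hole's centre; axes as the rectangular block's (x = thickness).
- rack: Fixed plywood rack: panel 330 mm wide, 12 mm thick, leaning 35 deg from vertical, its top edge (120 mm high) on the robot's side, foot away. Two steel pegs 10 mm thick stand square out of its upper face at y = +80 and -80 mm, roots at x = 0, z = 113 mm, ending 42 mm out in a 16 mm ball. Origin on the bench midway between pegs; x away from the robot at yaw 0, y along the row, z up.
- peg_a (a point): Root of the peg at rack y = -80 mm, on the panel's face. x points square out of the panel along the peg, z up the panel. To free a hung block, raise it about 7 mm along z (hole centred on the peg), then draw it 45 mm or more along x.
- peg_b (a point): Root of the peg at rack y = +80 mm; as peg_a.
- tray: Fixed steel tray 150 x 200 mm, 6 mm thick, carrying an off-white firebrick 75 x 160 mm, its top 36 mm above the bench. Behind the brick (tray +x) is the empty strip, 50 mm wide and 200 mm long, then a lip 6 mm thick and 10 mm high above the tray. Origin on the bench, 27.5 mm on the brick's side of the strip's centre line; x from brick to lip, y along the brick, z up.
- strip (a point): Centre of the empty strip, on the tray's upper face, 6 mm above the bench; axes as for the tray. The block is to stand here with its thickness along x and its length along y, its centre then 55 mm above this point.
- ring: Brass finger ring, 24 mm across x 6 mm high, lying on the firebrick. Origin at the centre of its underside.
Things that resemble listed ones, but are neither listed nor needed, are in the scene too. What is shaped like the block but purple or red is not meant.

How it is judged (in metres and radians):
On the way, in this order (a step that is already met when the one before it is completed fails the run):
1. the rectangular block has been lifted off its peg in the gripper (moved more than 60 mm) (distance of block from where it was at the start of the episode above 0.06 m and contact force between the fingers and block above 0.5 N), for 0.2 s.
2. still held, it is within about 6 mm of standing upright on the strip (x of block in the frame of strip between -0.018 and 0.018 m and y of block in the frame of strip between -0.028 and 0.028 m and angle between the x axis of block and the x axis of strip, either way round below 0.2 rad and z of block in the frame of strip between 0.05 and 0.061 m and angle between the z axis of block and the z axis of strip, either way round below 0.12 rad and contact force between the fingers and block above 0.5 N), for 0.1 s.
At the end, for the whole second after the job is handed in: Block free, at rest, on a long edge on the strip: within 0.06 rad of upright, centre 52-58 mm above the strip, within 18 mm across and 28 mm along of its centre, 0.2 rad of parallel to the brick; round block within 15 mm, and ring within 25 mm, of their starts (angle between the z axis of block and the z axis of strip, either way round below 0.06 rad and x of block in the frame of strip between -0.018 and 0.018 m and y of block in the frame of strip between -0.028 and 0.028 m and angle between the x axis of block and the x axis of strip, either way round below 0.2 rad and z of block in the frame of strip between 0.052 and 0.058 m and linear speed of block below 0.03 m/s and angular speed of block below 0.25 rad/s and contact force between the fingers and block below 0.25 N and distance of round from where it was at the start of the episode below 0.015 m and distance of ring from where it was at the start of the episode below 0.025 m); the robot touches nothing.
It fails at once if the round block is knocked more than 30 mm from its peg (distance of round from where it was at the start of the episode above 0.03 m).
It fails at once if the ring is pushed more than 40 mm (distance of ring from where it was at the start of the episode above 0.04 m).
It also fails if it takes over 48 s, if anything falls off the work surface, if the arm or the gripper's body presses on something with over 40 N, if the wrist force passes 120 N, or if a joint passes its speed limit or range.

## Robot

A 7-joint arm with a two-finger parallel gripper is mounted at the origin on the work surface. World frame = base frame: x ahead of the robot, y to its left, z up, the work surface at z = 0. Lengths are in mm, angles in rad, forces in N, time in s.
With the tool pointing down it reaches from about 400 to 850 mm from the base axis. Payload 4.4 kg.
Tool frame: the origin (TCP) lies midway between the tips of the shut fingers; the grasp point (between the pads) lies 19 mm behind it; z points along the fingers, y is the direction in which the jaws open and shut (so a half turn about z gives the same grasp; the last joint's range is limited). The gripper opens to 94 mm and grips with 3 to 60 N. Pads are 16 mm wide; open, the fingers measure 119 mm over their backs; the gripper's body (75 mm by 177 mm) begins 78 mm behind the grasp point.
Start: joints at [1.22, 0.628, 0.038, 1.517, -0.027, 0.996, -0.02], TCP at [182.656, -623.823, 205.478] pointing down, gripper open.
Joint ranges: [-3.06, 3.06], [-0.37, 2.12], [-1.25, 1.32], [0.18, 2.47], [-1.1, 4.24], [0.23, 1.98], [-2.94, 2.94]. Speed limits (rad/s): [2.57, 2.57, 3.14, 3.14, 3.14, 3.14, 3.14].

## Interface

Orientations are given as a unit quaternion [w, x, y, z].
In Python, from rig import status, viewer, order gives the robot as it stands.
- The arm moves only by the shell command python3 -m inch 'ROWS'. ROWS is a JSON object of lists of equal length, an entry for each row: "grip": the finger opening in mm, from 0 to 94; "delta_pos": the shift along the tool's x, y, z in mm, a list of three; "delta_rot": the turn, a rotation vector about the tool's x, y, z in rad, a list of three. In form: {"grip": [grip, ...], "delta_pos": [[x, y, z], ...], "delta_rot": [[wx, wy, wz], ...]}. A call has 1 to 20 rows; each row is the pose to reach, as a shift and turn from the pose commanded when the call began, along the tool's axes at that moment; what a row does not reach only later rows make up. A row lasts 1/10 s, in which the tool goes at most 50 mm and 8.59 degrees, less where a joint would pass 70% of its speed; a pose out of reach is approached as far as the arm can. A call with a gripper value outside its range is refused whole. The fingers move at their own pace and stop on an object; the grip force is fixed at half the most. Time passes only in rows, so rows that repeat a pose let the fingers close. It gives the time, the measured TCP pose, the force and the opening at its end, in the units of the state.
- status.get_obs(): the state, without advancing time (a new reading comes with each control period).
- viewer.grab_frame(name): name is "scene" or "top"; returns a dict with "pixels" (400x640x3 uint8, blue, green, red), "camera_matrix" (3x3 intrinsics, pixels), "k1" (the pictures are not rectified: a ray, as slopes to the right and down, at radius r is drawn at 1 + k1 r^2 times it, then the intrinsics apply), "rvec" (rotation vector, rad) and "tvec" (3), from world to camera coordinates, as OpenCV has them. Camera axes: x right, y down, z forward; pixel columns grow to the right and rows downward; lengths in mm; the calibration is good to about 2 mm. A picture is of the moment at which its call begins. There is no depth.
- order.sign_off(): hands the job in, once; it reports no verdict.
The state is a dict: "time": time; "joints": joint angles; "dq": joint speeds; "effort": joint torques, N m; "position": TCP position; "eef_rot": TCP orientation; "wrist_force": force on the tool from outside, world axes, zero at the start; "ft_torque": the same for the moment, N m; "gripper_width": finger opening in mm.
Only numpy, scipy, OpenCV 4.12 (cv2) and the standard library are available. Lean on these libraries where they do the work, as an engineer would, in place of code of your own. Each camera call takes 0.05 s, during which the arm holds its last target. There are 200 camera calls.

## Working session

There is one attempt and no reset: what is moved stays moved. The work goes in short steps, Python scripts to look and compute and a shell command to move; the robot and the scene stay as the last step left them, time stands still between calls to the robot, and variables do not carry over. Pictures are saved under pics/ and viewed, about 8 in all and at most 12, crops included, and the job is handed in when it is done.

```bash
mkdir -p pics; ls; python3 - <<'E'
from rig import status, viewer
import cv2, json, numpy as np
o=status.get_obs(); print({k:o[k] for k in('time','position','eef_rot','gripper_width','wrist_force')})
for n in('scene','top'):
    f=viewer.grab_frame(n); cv2.imwrite(f'pics/{n}0.png',f['pixels'])
    print(n,f['camera_matrix'],f['k1'],f['rvec'],f['tvec'])
    np.savez(f'{n}0.npz',**f)
E
```

```text
pics
{'time': 0.0, 'position': array([ 182.46777741, -623.1685929 ,  204.5681746 ]), 'eef_rot': array([-9.22699002e-04,  9.89876156e-01,  1.41930700e-01, -1.46383204e-04]), 'gripper_width': 94.22211392664747, 'wrist_force': array([ 0.52784   , -0.15836717,  0.54443791])}
scene [[423.95949722   0.         320.08652813]
 [  0.         423.95949722 192.29287244]
 [  0.           0.           1.        ]] -0.03209653972952562 [ 1.09597393  2.62634311 -0.74545662] [ 376.04847754 -246.28567159 1256.71555725]
top [[513.34214283   0.         321.03553651]
 [  0.         513.34214283 207.1701396 ]
 [  0.           0.           1.        ]] -0.08610698263245574 [ 2.17050192 -2.19798869  0.11640683] [ -35.73492323  504.48159224 1210.46925548]
```

View pics/scene0.png

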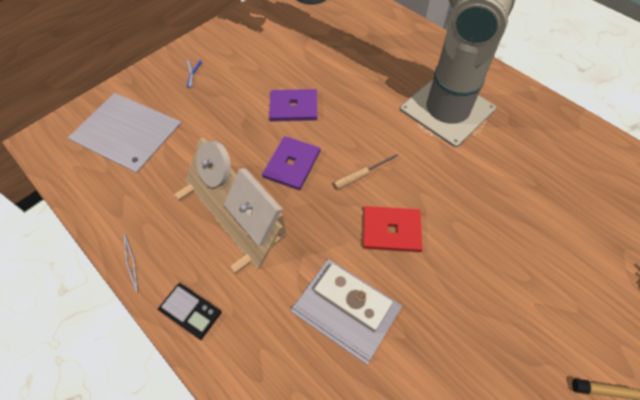

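View pics/top0.png

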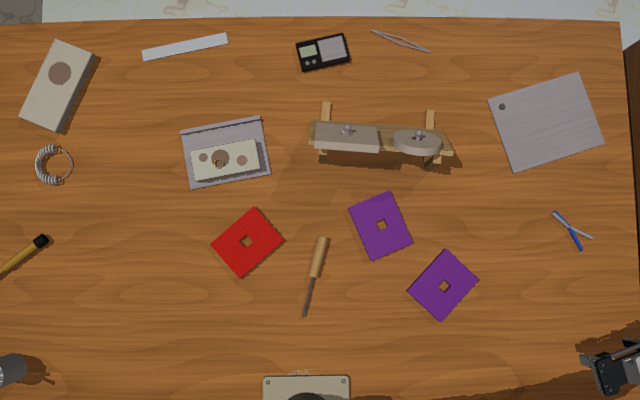

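```bash
cat > h.py <<'E'
import numpy as np, cv2
from scipy.spatial.transform import Rotation as R
def cam(f):
    return cv2.Rodrigues(np.array(f['rvec'],float))[0],np.array(f['tvec'],float).ravel(),np.array(f['camera_matrix']),float(f['k1'])
def proj(f,P):
    r,t,K,k=cam(f); return cv2.projectPoints(np.array(P,float).reshape(-1,3),np.array(f['rvec'],float),t,K,np.array([k,0,0,0.]))[0].reshape(-1,2)
def ray(f,uv):
    r,t,K,k=cam(f); x=cv2.undistortPoints(np.array(uv,float).reshape(-1,1,2),K,np.array([k,0,0,0.])).reshape(-1,2)
    d=np.c_[x,np.ones(len(x))]@r; return -r.T@t,d
def onz(f,uv,z):
    c,d=ray(f,uv); return c+d*((z-c[2])/d[:,2])[:,None]
def tri(f,u,g,v):
    a,d=ray(f,u); b,e=ray(g,v); out=[]
    for p,q in zip(d,e):
        s=np.linalg.lstsq(np.c_[p,-q],b-a,rcond=None)[0]; A=a+s[0]*p;B=b+s[1]*q; out.append(np.r_[(A+B)/2,np.linalg.norm(A-B)])
    return np.array(out)
E
python3 - <<'E'
import cv2,numpy as np
t=cv2.imread('pics/top0.png');s=cv2.imread('pics/scene0.png')
a=cv2.resize(t[85:205,165:465],None,fx=2.6,fy=2.6,interpolation=cv2.INTER_CUBIC)  # 780x312
b=cv2.resize(s[130:275,170:300],None,fx=2,fy=2)
b=cv2.resize(s[130:280,170:420],None,fx=3.1,fy=3.1,interpolation=cv2.INTER_CUBIC)
cv2.imwrite('pics/topc.png',cv2.resize(t[85:205,300:460],None,fx=5,fy=5,interpolation=cv2.INTER_CUBIC))
cv2.imwrite('pics/toptray.png',cv2.resize(t[105:195,170:280],None,fx=6,fy=6,interpolation=cv2.INTER_CUBIC))
cv2.imwrite('pics/scc.png',cv2.resize(s[130:270,170:300],None,fx=4,fy=4,interpolation=cv2.INTER_CUBIC))
E
```

```text
(no output)
```

View pics/topc.png

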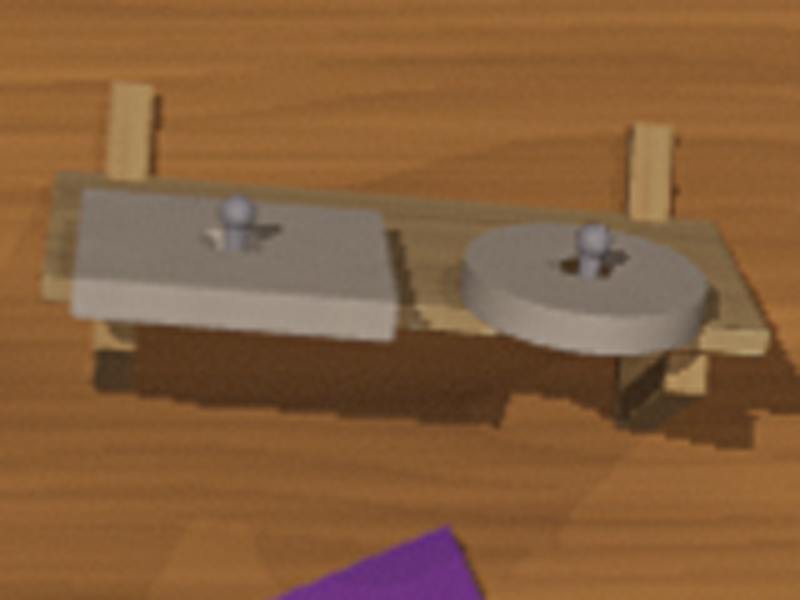

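View pics/toptray.png

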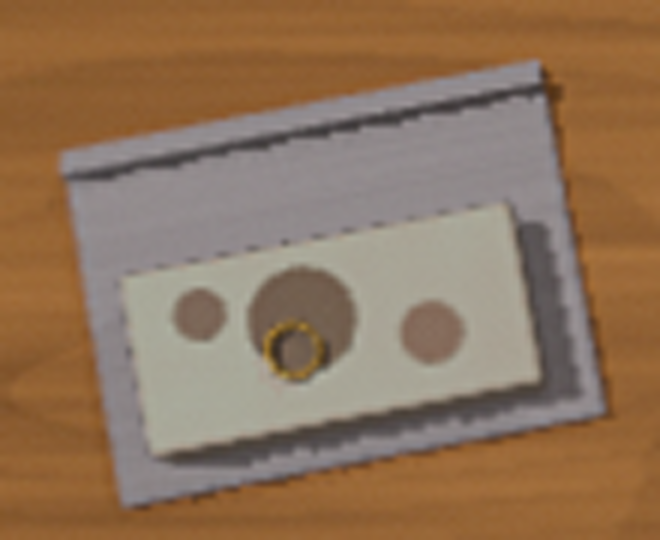

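View pics/scc.png

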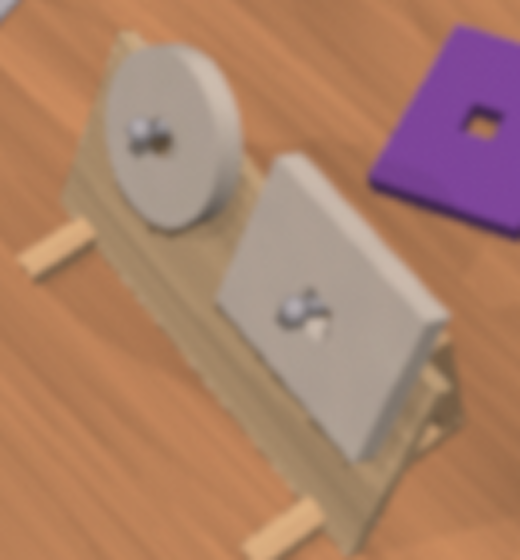

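```bash
python3 - <<'E'
from h import *
T=dict(np.load('top0.npz'));S=dict(np.load('scene0.npz'))
np.set_printoptions(precision=1,suppress=True)
c=lambda p,k,o:(np.array(p,float)+.5)/k-.5+np.array(o)
tp=c([(238,211),(593,241),(75,283),(395,305),(73,316),(395,340)],5,(300,85))
sp=c([(293,310),(144,135),(418,325),(275,158),(447,318),(300,155)],4,(170,130))
P=tri(T,tp,S,sp);print('balls b,a; outer+,-; inner+,-\n',P)
d=P[0,:2]-P[1,:2];print('peg dist',np.hypot(*d),'yaw',np.arctan2(-d[0],d[1]))
d=P[2:6:2,:2].mean(0)-P[3:6:2,:2].mean(0);print('edge',np.hypot(*d),'yaw',np.arctan2(-d[0],d[1]), 'top mid',P[2:,:3].mean(0))
B=onz(T,c([(122,278),(510,203),(540,383),(152,455)],6,(170,105)),36);print('brick',B,np.linalg.norm(np.diff(B,axis=0),axis=1))
L=onz(T,c([(62,152),(540,62)],6,(170,105)),16);F=onz(T,c([(125,505),(605,410)],6,(170,105)),6);print('lip',L,'front',F,np.linalg.norm(L[0]-L[1]),np.linalg.norm(F[0]-F[1]),np.linalg.norm(L-F,axis=1))
for n,q in(('brick',B[0]-B[1]),('brick2',B[3]-B[2]),('lip',L[0]-L[1]),('front',F[0]-F[1])):print(n,'yaw',np.arctan2(-q[0],q[1]))
q=B[0]-B[1]+B[3]-B[2];w=np.arctan2(-q[0],q[1]);ex=np.array([np.cos(w),np.sin(w)]);ey=np.array([-ex[1],ex[0]])
bc=B.mean(0)[:2];m=np.r_[L,F].mean(0)[:2];lm=L.mean(0)[:2]; print('strip from brick (+62.5)',bc+62.5*ex,'lip outer -31',lm-31*ex,'brick back edge+25',B[:2].mean(0)[:2]+25*ex,'tray ctr',m,'lipmid along', (lm-bc)@ey,(lm-bc)@ex)
E
```

```text
balls b,a; outer+,-; inner+,-
 [[ 672.5 -100.4  134.2    0.6]
 [ 658.  -259.   130.1    2.8]
 [ 636.6  -29.2  160.6    4.6]
 [ 623.7 -165.9  164.5    1.1]
 [ 622.   -26.6  153.4    0.1]
 [ 609.5 -166.   153.1    1.7]]
peg dist 159.25870253046023 yaw -0.09105207084960795
edge 138.5911848801039 yaw -0.09156302477392443 top mid [622.9 -96.9 157.9]
brick [[642.4 271.8  36. ]
 [670.8 115.9  36. ]
 [597.6 103.9  36. ]
 [570.6 258.8  36. ]] [158.5  74.2 157.3]
lip [[699.3 302.2  16. ]
 [734.2 105.9  16. ]] front [[554.5 276.6   6. ]
 [591.1  80.4   6. ]] 199.30998346811344 199.52950349583872 [147.4 145.7]
brick yaw 0.18051438622714988
brick2 yaw 0.17265931972108492
lip yaw 0.17583860739569107
front yaw 0.1847208346037632
strip from brick (+62.5) [681.9 198.6] lip outer -31 [686.3 198.6] brick back edge+25 [681.2 198.3] tray ctr [644.8 191.3] lipmid along -0.7549718057324846 97.7986716082351
```

```bash
cat >> h.py <<'E'
def frame(yaw,tilt):  # tool R: y along yaw dir, pitched so z points tilt forward of down
    ex=np.array([np.cos(yaw),np.sin(yaw),0]);z=np.sin(tilt)*ex-np.cos(tilt)*np.array([0,0,1]);y=np.cos(tilt)*ex+np.sin(tilt)*np.array([0,0,1])
    return np.c_[np.cross(y,z),y,z]
def go(pos,M):
    from rig import status
    o=status.get_obs(); q=o['eef_rot']; C=R.from_quat(np.r_[q[1:],q[0]]).as_matrix()
    print('t',round(o['time'],2),'pos',o['position'].round(1),'grip',round(o['gripper_width'],1),'F',o['wrist_force'].round(1),'q',o['joints'].round(2))
    print('dpos',(C.T@(np.array(pos)-o['position'])).round(1),'drot',R.from_matrix(C.T@M).as_rotvec().round(3))
GY=-.0915;SY=.178;T35=np.radians(35);TOP=np.array([623,-96.5,159.5]);STRIP=np.array([683,198.6,6.])
E
python3 -c "
from h import *
M=frame(GY,T35);go(TOP-M[:,2]*70,M)"
```

```text
t 0.1 pos [ 182.5 -623.2  204.7] grip 94.0 F [-0.3 -1.1  0.7] q [ 1.22  0.63  0.04  1.52 -0.03  1.   -0.02]
dpos [ 533.4 -396.5  -11.5] drot [-0.537  0.363 -1.156]
```

```bash
python3 -m inch '{"grip":[50,50,50,50,50,50,50,50,50,50,50,50,50,50,50,50,50,50,50,50],"delta_pos":[[25,-19,0],[60,-45,-1],[100,-74,-2],[140,-104,-3],[180,-134,-4],[220,-163,-5],[260,-193,-6],[300,-223,-7],[340,-253,-8],[380,-282,-9],[415,-308,-10],[445,-331,-10],[470,-349,-11],[490,-364,-11],[505,-375,-11],[517,-384,-11],[526,-391,-11],[533,-396,-11],[533,-396,-11],[533,-396,-11]],"delta_rot":[[-0.02,0.01,-0.05],[-0.05,0.03,-0.1],[-0.09,0.06,-0.19],[-0.13,0.09,-0.29],[-0.18,0.12,-0.38],[-0.22,0.15,-0.48],[-0.27,0.18,-0.58],[-0.31,0.21,-0.67],[-0.36,0.24,-0.77],[-0.4,0.27,-0.87],[-0.44,0.3,-0.94],[-0.47,0.32,-1.02],[-0.5,0.34,-1.08],[-0.52,0.35,-1.12],[-0.537,0.363,-1.156],[-0.537,0.363,-1.156],[-0.537,0.363,-1.156],[-0.537,0.363,-1.156],[-0.537,0.363,-1.156],[-0.537,0.363,-1.156]]}'; python3 - <<'E'
from h import *
from rig import viewer
M=frame(GY,T35);go(TOP-M[:,2]*70,M); go(TOP+M[:,2]*32,M)
a=viewer.grab_frame('top')['pixels'][40:240,250:470];b=viewer.grab_frame('scene')['pixels'][60:260,150:370]
cv2.imwrite('pics/pre.png',cv2.resize(np.hstack([a[:,:],b]),None,fx=1.8,fy=1.8,interpolation=cv2.INTER_CUBIC))
E
```

```text
time: 2.1
position: [579.7, -97.6, 214.3]
eef_rot: [0.222, 0.706, 0.642, 0.201]
wrist_force: [0.4, -1.2, 0.1]
gripper_width: 50.2
t 2.1 pos [579.7 -97.6 214.3] grip 50.2 F [ 0.4 -1.2  0.1] q [ 0.84  0.51 -0.99  2.28  1.8   0.45 -1.71]
dpos [ 5.1  3.8 -0.5] drot [-0.003  0.003 -0.002]
t 2.1 pos [579.7 -97.6 214.3] grip 50.2 F [ 0.4 -1.2  0.1] q [ 0.84  0.51 -0.99  2.28  1.8   0.45 -1.71]
dpos [  5.4   4.1 101.5] drot [-0.003  0.003 -0.002]
```

View pics/pre.png

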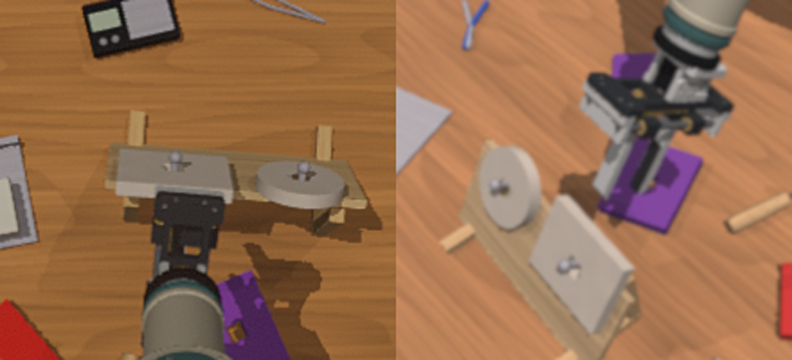

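The tool is tilted in line with the slab, short of its top edge and clear of both blocks. I'll close in, settle and check.

```bash
python3 -m inch '{"grip":[50,50,50,50,50,50],"delta_pos":[[5,4,10],[5,4,25],[5,4,40],[5,4,50],[5,4,50],[5,4,50]],"delta_rot":[[-0.003,0.003,-0.002],[-0.003,0.003,-0.002],[-0.003,0.003,-0.002],[-0.003,0.003,-0.002],[-0.003,0.003,-0.002],[-0.003,0.003,-0.002]]}'>/dev/null; python3 - <<'E'
from h import *
from rig import viewer
M=frame(GY,T35);go(TOP+M[:,2]*32,M)
for n,s in(('top',np.s_[90:180,290:430]),('scene',np.s_[120:230,200:310])):
    f=viewer.grab_frame(n)
    # finger tips predicted vs seen
    o=__import__('rig').status.get_obs();print(n,proj(f,[o['position'],o['position']+25*M[:,1],o['position']-25*M[:,1]]).round(1))
    cv2.imwrite(f'pics/near_{n}.png',cv2.resize(f['pixels'][s],None,fx=5,fy=5,interpolation=cv2.INTER_CUBIC))
E
```

```text
t 2.8 pos [612.4 -95.4 176.9] grip 49.9 F [ 0.3 -0.6  1.1] q [ 0.79  0.64 -0.98  2.25  1.93  0.56 -1.8 ]
dpos [-0.2 -1.4 52.4] drot [ 0.002 -0.001  0.002]
top [[346.6 149.5]
 [347.7 138.6]
 [345.4 160.2]]
scene [[262.2 181.6]
 [253.6 183.1]
 [270.6 180.1]]
```

View pics/near_scene.png

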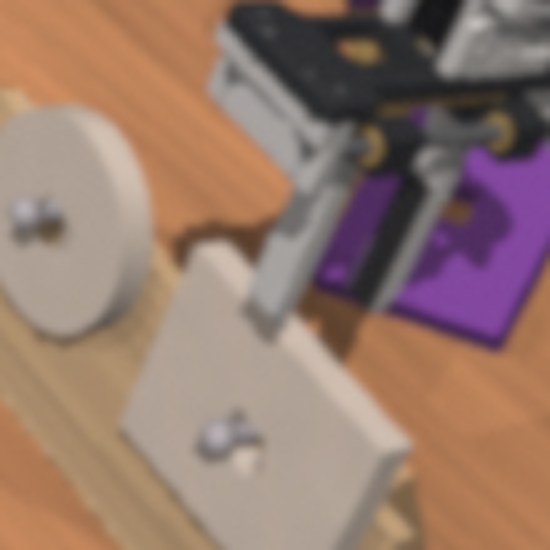

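The fingers straddle the top edge, with the outer tip at about (268,330) in the crop as predicted. Advancing now.

```bash
python3 -m inch '{"grip":[50,50,50,50,50,50,50,50,50],"delta_pos":[[0,-1,8],[0,-1,18],[0,-1,28],[0,-1,38],[0,-1,46],[0,-1,51],[0,-1,53],[0,-1,53],[0,-1,53]],"delta_rot":[[0.002,-0.001,0.002],[0.002,-0.001,0.002],[0.002,-0.001,0.002],[0.002,-0.001,0.002],[0.002,-0.001,0.002],[0.002,-0.001,0.002],[0.002,-0.001,0.002],[0.002,-0.001,0.002],[0.002,-0.001,0.002]]}'; python3 -c "
from h import *
M=frame(GY,T35);go(TOP+M[:,2]*32,M)"
```

```text
time: 3.8
position: [642.6, -97.2, 133.7]
eef_rot: [0.223, 0.704, 0.643, 0.203]
wrist_force: [-0.4, 1.0, 0.2]
gripper_width: 49.6
t 3.8 pos [642.6 -97.2 133.7] grip 49.6 F [-0.4  1.   0.2] q [ 0.74  0.77 -0.96  2.21  2.03  0.64 -1.84]
dpos [-1.1 -1.2 -0.4] drot [ 0.002 -0.001  0.001]
```

```bash
python3 -m inch '{"grip":[35,23,23,23,23,21,21,21],"delta_pos":[[0,-1,0],[0,-1,0],[0,-1,0],[0,-1,0],[0,-1,0],[0,-1,0],[0,-1,0],[0,-1,0]],"delta_rot":[[0,0,0],[0,0,0],[0,0,0],[0,0,0],[0,0,0],[0,0,0],[0,0,0],[0,0,0]]}'; python3 -m inch '{"grip":[17,14,10,10,10],"delta_pos":[[0,0,0],[0,0,0],[0,0,0],[0,0,0],[0,0,0]],"delta_rot":[[0,0,0],[0,0,0],[0,0,0],[0,0,0],[0,0,0]]}';  python3 -c "
from h import *
M=frame(GY,T35);go(TOP+M[:,2]*32,M)"
```

```text
time: 4.6
position: [641.8, -97.3, 132.9]
eef_rot: [0.223, 0.704, 0.643, 0.203]
wrist_force: [-0.2, 0.4, 0.6]
gripper_width: 21.1
time: 5.1
position: [642.0, -97.3, 133.1]
eef_rot: [0.223, 0.704, 0.643, 0.203]
wrist_force: [1.1, 0.7, 0.7]
gripper_width: 17.8
t 5.1 pos [642.  -97.3 133.1] grip 17.8 F [1.1 0.7 0.7] q [ 0.74  0.78 -0.96  2.21  2.03  0.64 -1.84]
dpos [-1.  -0.4 -0.5] drot [ 0.002 -0.001  0.001]
```

Gripped at 17.8 mm with almost no side force. Raising 7 mm.

```bash
python3 -m inch '{"grip":[10,10,10,10,10,10,10],"delta_pos":[[0,0,-1],[0,0,-3],[0,0,-5],[0,0,-7],[0,0,-7],[0,0,-7],[0,0,-7]],"delta_rot":[[0,0,0],[0,0,0],[0,0,0],[0,0,0],[0,0,0],[0,0,0],[0,0,0]]}';python3 -m inch '{"grip":[10,10,10,10,10],"delta_pos":[[0,2,0],[0,5,0],[0,9,0],[0,12,0],[0,12,0]],"delta_rot":[[0,0,0],[0,0,0],[0,0,0],[0,0,0],[0,0,0]]}'
```

```text
time: 5.8
position: [638.0, -96.9, 138.9]
eef_rot: [0.223, 0.704, 0.643, 0.203]
wrist_force: [2.6, -1.5, 0.8]
gripper_width: 17.8
time: 6.3
position: [648.0, -97.8, 145.9]
eef_rot: [0.223, 0.704, 0.643, 0.203]
wrist_force: [-0.5, 0.1, -2.3]
gripper_width: 17.8
```

```bash
python3 -m inch '{"grip":[10,10,10,10,10,10,10,10,10],"delta_pos":[[0,4,0],[0,10,0],[0,18,0],[0,26,0],[0,34,0],[0,42,0],[0,48,0],[0,50,0],[0,50,0]],"delta_rot":[[0,0,0],[0,0,0],[0,0,0],[0,0,0],[0,0,0],[0,0,0],[0,0,0],[0,0,0],[0,0,0]]}'; python3 - <<'E'
from h import *
from rig import viewer
M=frame(GY,T35);go([680,-97,250],frame(GY,0)); go(STRIP+[0,0,110-32+70],frame(SY,0))
cv2.imwrite('pics/off.png',viewer.grab_frame('scene')['pixels'])
E
```

```text
time: 7.2
position: [688.5, -101.4, 174.5]
eef_rot: [0.223, 0.704, 0.643, 0.203]
wrist_force: [-0.7, -0.6, -1.4]
gripper_width: 17.5
t 7.2 pos [ 688.5 -101.4  174.5] grip 17.5 F [-0.7 -0.6 -1.4] q [ 0.69  0.7  -0.89  2.06  1.77  0.51 -1.6 ]
dpos [  3.6  36.1 -66.9] drot [ 0.613 -0.     0.001]
t 7.2 pos [ 688.5 -101.4  174.5] grip 17.5 F [-0.7 -0.6 -1.4] q [ 0.69  0.7  -0.89  2.06  1.77  0.51 -1.6 ]
dpos [298.3 -38.4  -2. ] drot [ 0.609  0.082 -0.26 ]
```

View pics/off.png

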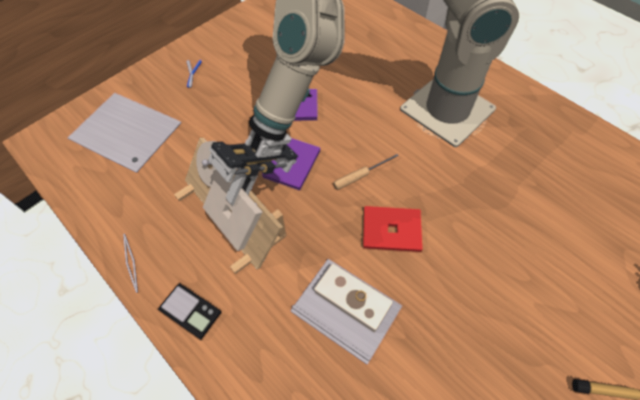

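The block (around (240,215)) is off the peg in the jaws. I'll raise it clear, then turn it upright.

```bash
python3 -m inch '{"grip":[10,10,10,10,10,10,10,10,10,10,10,10,10,10,10,10,10,10,10,10],"delta_pos":[[0,3,-4],[0,8,-11],[0,15,-21],[0,23,-33],[0,31,-45],[0,39,-56],[0,46,-66],[0,51,-73],[0,54,-77],[0,54,-77],[0,54,-77],[0,54,-77],[0,54,-77],[0,54,-77],[0,54,-77],[0,54,-77],[0,54,-77],[0,54,-77],[0,54,-77],[0,54,-77]],"delta_rot":[[0,0,0],[0,0,0],[0,0,0],[0,0,0],[0,0,0],[0.02,0,0],[0.05,0,0],[0.1,0,0],[0.16,0,0],[0.22,0,0],[0.28,0,0],[0.34,0,0],[0.4,0,0],[0.46,0,0],[0.52,0,0],[0.56,0,0],[0.59,0,0],[0.61,0,0],[0.613,0,0],[0.613,0,0]]}'; python3 - <<'E'
from h import *
go(STRIP+[0,0,110-32+90],frame(SY,0))
E
```

```text
time: 9.25
position: [688.2, -101.3, 268.3]
eef_rot: [-0.0, 0.738, 0.675, -0.0]
wrist_force: [-0.7, 0.0, -3.1]
gripper_width: 17.9
t 9.25 pos [ 688.2 -101.3  268.3] grip 17.9 F [-0.7  0.  -3.1] q [ 0.59  0.83 -1.05  1.27  0.71  1.42 -0.5 ]
dpos [298.3 -32.   94.2] drot [-0.001  0.    -0.268]
```

```bash
python3 -m inch '{"grip":[10,10,10,10,10,10,10,10,10,10,10,10,10,10,10,10,10,10],"delta_pos":[[6,-1,0],[18,-2,0],[36,-4,0],[60,-6,0],[85,-9,0],[110,-12,0],[135,-15,0],[160,-17,0],[185,-20,0],[210,-23,0],[235,-25,0],[257,-28,0],[275,-30,0],[288,-31,0],[295,-32,0],[298,-32,0],[298,-32,0],[298,-32,0]],"delta_rot":[[0,0,0],[0,0,-0.01],[0,0,-0.03],[0,0,-0.05],[0,0,-0.08],[0,0,-0.1],[0,0,-0.12],[0,0,-0.14],[0,0,-0.17],[0,0,-0.19],[0,0,-0.21],[0,0,-0.23],[0,0,-0.25],[0,0,-0.26],[-0.001,0,-0.268],[-0.001,0,-0.268],[-0.001,0,-0.268],[-0.001,0,-0.268]]}'; python3 - <<'E'
from h import *
go(STRIP+[0,0,110-32+25],frame(SY,0))
E
```

```text
time: 11.05
position: [683.6, 197.1, 268.2]
eef_rot: [0.0, 0.642, 0.767, -0.0]
wrist_force: [-0.5, -0.5, -2.9]
gripper_width: 17.8
t 11.05 pos [683.6 197.1 268.2] grip 17.8 F [-0.5 -0.5 -2.9] q [ 0.15  0.86 -1.07  1.22  0.73  1.45 -0.65]
dpos [  1.8  -0.3 159.2] drot [ 0.     0.001 -0.002]
```

```bash
python3 -m inch '{"grip":[10,10,10,10,10,10,10,10,10,10,10,10],"delta_pos":[[1,0,5],[2,0,15],[2,0,32],[2,0,50],[2,0,70],[2,0,90],[2,0,110],[2,0,128],[2,0,140],[2,0,146],[2,0,149],[2,0,149]],"delta_rot":[[0,0,0],[0,0,0],[0,0,0],[0,0,0],[0,0,0],[0,0,0],[0,0,0],[0,0,0],[0,0,0],[0,0,0],[0,0,0],[0,0,0]]}'; python3 - <<'E'
from h import *
from rig import viewer
go(STRIP+[0,0,110-32],frame(SY,0))
a=viewer.grab_frame('top');b=viewer.grab_frame('scene');np.savez('top1.npz',**a);np.savez('scene1.npz',**b)
cv2.imwrite('pics/low.png',np.hstack([cv2.resize(a['pixels'][90:200,160:290],(390,330),interpolation=cv2.INTER_CUBIC),cv2.resize(b['pixels'][200:365,270:425],(390,415),interpolation=cv2.INTER_CUBIC)[:330]]) if 0 else cv2.resize(b['pixels'][210:360,275:425],(600,600),interpolation=cv2.INTER_CUBIC))
cv2.imwrite('pics/low_top.png',cv2.resize(a['pixels'][95:205,160:290],None,fx=5,fy=5,interpolation=cv2.INTER_CUBIC))
E
```

```text
time: 12.25
position: [683.1, 200.4, 119.5]
eef_rot: [0.0, 0.642, 0.767, 0.0]
wrist_force: [-0.5, 0.5, -1.9]
gripper_width: 17.5
t 12.25 pos [683.1 200.4 119.5] grip 17.5 F [-0.5  0.5 -1.9] q [ 0.14  1.   -1.    1.38  0.85  1.21 -0.76]
dpos [-1.8 -0.4 35.5] drot [ 0.001 -0.    -0.   ]
```

View pics/low.png

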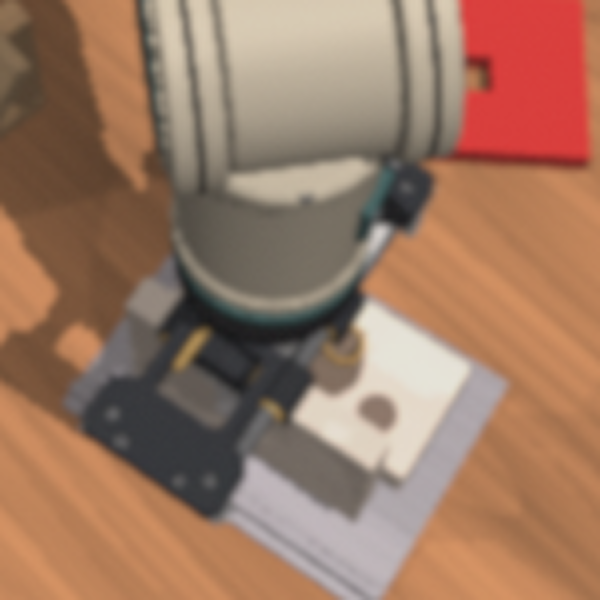

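View pics/low_top.png

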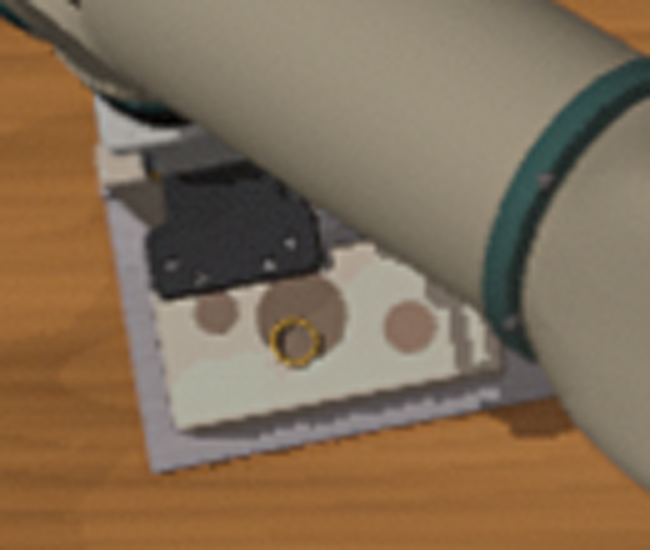

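```bash
python3 - <<'E'
from h import *
S=dict(np.load('scene1.npz'));T=dict(np.load('top1.npz'));M=frame(SY,0);P=np.array([683.1,200.4,119.5])
ex,ey=M[:,1],M[:,0]
c=lambda f,p,k,o:((proj(f,p)-np.array(o)+.5)*k-.5).round(0)
for d in(27,32,37):
    p=[P+sx*9*ex+70*sy*ey+[0,0,d-h] for sy,sx,h in((1,1,110),(1,-1,110),(1,1,0),(1,-1,0),(-1,1,0))]
    print(d,c(S,p,4,(275,210)).tolist(),c(T,p,5,(160,95)).tolist())
# what position of the low corner does the seen pixel imply, at z=41.5
w=onz(S,[(355.5/4-.5+275,518.5/4-.5+210)],41.5)[0];print(w,(w-P)@ex-9,(w-P)@ey-70)
E
```

```text
27 [[352.0, 528.0], [370.0, 498.0], [370.0, 476.0], [390.0, 444.0], [125.0, 311.0]] [[154.0, 206.0], [160.0, 242.0], [96.0, 149.0], [102.0, 188.0], [408.0, 89.0]]
32 [[353.0, 526.0], [371.0, 496.0], [371.0, 473.0], [391.0, 441.0], [124.0, 307.0]] [[152.0, 203.0], [158.0, 239.0], [93.0, 146.0], [100.0, 186.0], [407.0, 86.0]]
37 [[354.0, 523.0], [372.0, 494.0], [372.0, 470.0], [392.0, 438.0], [124.0, 304.0]] [[149.0, 201.0], [156.0, 237.0], [90.0, 143.0], [97.0, 183.0], [405.0, 83.0]]
[675.94032424 269.13776726  41.5       ] -3.8757371435147245 -1.08060117116473
```

The top corners match the prediction to about 0.5 px and the low corner to about 2 px, and the ring is in place. I'll lower to about 4 mm above contact, then creep down.

```bash
python3 -m inch '{"grip":[10,10,10,10,10,10,10,10,10],"delta_pos":[[-1,0,4],[-2,0,10],[-2,0,18],[-2,0,24],[-2,0,28],[-2,0,30],[-2,0,31],[-2,0,31],[-2,0,31]],"delta_rot":[[0,0,0],[0,0,0],[0,0,0],[0,0,0],[0,0,0],[0,0,0],[0,0,0],[0,0,0],[0,0,0]]}'; python3 -m inch '{"grip":[10,10,10,10],"delta_pos":[[0,0,0.7],[0,0,1.4],[0,0,2],[0,0,2]],"delta_rot":[[0,0,0],[0,0,0],[0,0,0],[0,0,0]]}'
```

```text
time: 13.25
position: [683.4, 198.4, 88.6]
eef_rot: [0.0, 0.642, 0.767, 0.0]
wrist_force: [0.6, -0.2, -2.0]
gripper_width: 18.2
time: 13.65
position: [683.2, 198.2, 86.2]
eef_rot: [0.0, 0.642, 0.767, -0.0]
wrist_force: [0.1, 0.4, -1.5]
gripper_width: 17.7
```

```bash
python3 -m inch '{"grip":[10,10,10],"delta_pos":[[0,0,0.5],[0,0,1],[0,0,1]],"delta_rot":[[0,0,0],[0,0,0],[0,0,0]]}'
```

```text
time: 13.95
position: [683.2, 198.2, 85.2]
eef_rot: [0.0, 0.642, 0.767, -0.0]
wrist_force: [-0.2, 0.3, -2.6]
gripper_width: 17.6
```

```bash
Z='"delta_rot":[[0,0,0],[0,0,0],[0,0,0]]'; python3 -m inch '{"grip":[10,10,10],"delta_pos":[[0,0,0.5],[0,0,1],[0,0,1]],"delta_rot":[[0,0,0],[0,0,0],[0,0,0]]}' | sed -n '2p;4p'; python3 -m inch '{"grip":[10,10,10],"delta_pos":[[0,0,0.3],[0,0,0.6],[0,0,0.6]],"delta_rot":[[0,0,0],[0,0,0],[0,0,0]]}'| sed -n '2p;4p'
```

```text
position: [683.2, 198.2, 84.2]
wrist_force: [0.6, 0.3, -2.1]
position: [683.3, 198.2, 83.7]
wrist_force: [-0.2, 0.2, -1.9]
```

```bash
python3 -m inch '{"grip":[10,10,10],"delta_pos":[[0,0,0.4],[0,0,0.8],[0,0,0.8]],"delta_rot":[[0,0,0],[0,0,0],[0,0,0]]}'| sed -n '2p;4p'; python3 -m inch '{"grip":[10,10,10],"delta_pos":[[0,0,0.4],[0,0,0.8],[0,0,0.8]],"delta_rot":[[0,0,0],[0,0,0],[0,0,0]]}'| sed -n '2p;4p'
```

```text
position: [683.3, 198.4, 83.4]
wrist_force: [-1.1, 0.7, 1.6]
position: [683.4, 198.5, 83.4]
wrist_force: [-2.8, -0.3, 5.3]
```

Contact: it pushes up at 5 N and the TCP stopped at 83.4, against 84 expected. Easing the press, then opening gradually.

```bash
python3 -m inch '{"grip":[10,10,19,20,21,22,23,24,26,28,28],"delta_pos":[[0,0,-0.4],[0,0,-0.4],[0,0,-0.4],[0,0,-0.4],[0,0,-0.4],[0,0,-0.4],[0,0,-0.4],[0,0,-0.4],[0,0,-0.4],[0,0,-0.4],[0,0,-0.4]],"delta_rot":[[0,0,0],[0,0,0],[0,0,0],[0,0,0],[0,0,0],[0,0,0],[0,0,0],[0,0,0],[0,0,0],[0,0,0],[0,0,0]]}'; python3 - <<'E'
from h import *
from rig import viewer
b=viewer.grab_frame('scene');cv2.imwrite('pics/rel.png',cv2.resize(b['pixels'][210:360,275:425],(600,600),interpolation=cv2.INTER_CUBIC))
E
```

```text
time: 16.25
position: [683.3, 198.2, 82.5]
eef_rot: [0.0, 0.642, 0.767, 0.0]
wrist_force: [-0.3, -0.3, 1.0]
gripper_width: 27.9
```

View pics/rel.png

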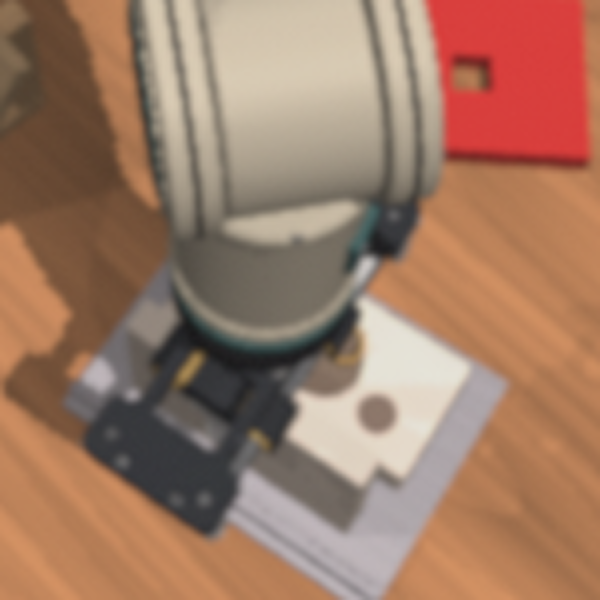

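The block stands between brick and lip after release, with its end around (350,500). Opening further and retreating straight up.

```bash
python3 -m inch '{"grip":[34,40,46,46,46,46,46,46,46,46,46,46,46,46,46,46],"delta_pos":[[0,0,0],[0,0,0],[0,0,0],[0,0,-3],[0,0,-10],[0,0,-20],[0,0,-32],[0,0,-46],[0,0,-62],[0,0,-80],[0,0,-100],[0,0,-120],[0,0,-135],[0,0,-145],[0,0,-150],[0,0,-150]],"delta_rot":[[0,0,0],[0,0,0],[0,0,0],[0,0,0],[0,0,0],[0,0,0],[0,0,0],[0,0,0],[0,0,0],[0,0,0],[0,0,0],[0,0,0],[0,0,0],[0,0,0],[0,0,0],[0,0,0]]}'; python3 -m inch '{"grip":[46,46,46,46,46,46,46,46,46,46,46,46],"delta_pos":[[0,-5,0],[0,-20,0],[0,-40,0],[0,-65,0],[0,-90,0],[0,-120,0],[0,-150,0],[0,-175,0],[0,-190,0],[0,-200,0],[0,-200,0],[0,-200,0]],"delta_rot":[[0,0,0],[0,0,0],[0,0,0],[0,0,0],[0,0,0],[0,0,0],[0,0,0],[0,0,0],[0,0,0],[0,0,0],[0,0,0],[0,0,0]]}'; python3 - <<'E'
from h import *
from rig import viewer
a=viewer.grab_frame('top');b=viewer.grab_frame('scene');np.savez('top2.npz',**a);np.savez('scene2.npz',**b)
A=cv2.resize(a['pixels'][100:200,170:280],(440,400),interpolation=cv2.INTER_CUBIC);B=cv2.resize(b['pixels'][260:360,290:380],(360,400),interpolation=cv2.INTER_CUBIC)
cv2.imwrite('pics/fin.png',np.hstack([A,B]))
M=frame(SY,0)
for n,f,o in(('top',a,(170,100)),('scene',b,(290,260))):
    p=[STRIP+sx*9*M[:,1]+70*sy*M[:,0]+[0,0,h] for sy,sx,h in((1,1,110),(1,-1,110),(-1,1,110),(-1,-1,110),(1,1,0),(1,-1,0))]
    print(n,((proj(f,p)-np.array(o)+.5)*4-.5).round().tolist())
a0=np.load('top0.npz')['pixels'];print('rack-round crop change',np.abs(a['pixels'][105:165,385:460].astype(int)-a0[105:165,385:460]).mean())
E
```

```text
time: 17.9
position: [683.4, 198.3, 233.0]
eef_rot: [0.0, 0.642, 0.767, 0.0]
wrist_force: [0.8, 0.2, 0.4]
gripper_width: 45.8
time: 19.1
position: [487.0, 162.7, 232.3]
eef_rot: [0.0, 0.642, 0.767, 0.0]
wrist_force: [0.5, 0.5, -0.3]
gripper_width: 46.0
top [[54.0, 113.0], [59.0, 143.0], [297.0, 66.0], [303.0, 97.0], [98.0, 156.0], [103.0, 184.0]]
scene [[302.0, 289.0], [322.0, 257.0], [65.0, 128.0], [85.0, 100.0], [285.0, 338.0], [303.0, 309.0]]
rack-round crop change 1.6722962962962964
```

View pics/fin.png

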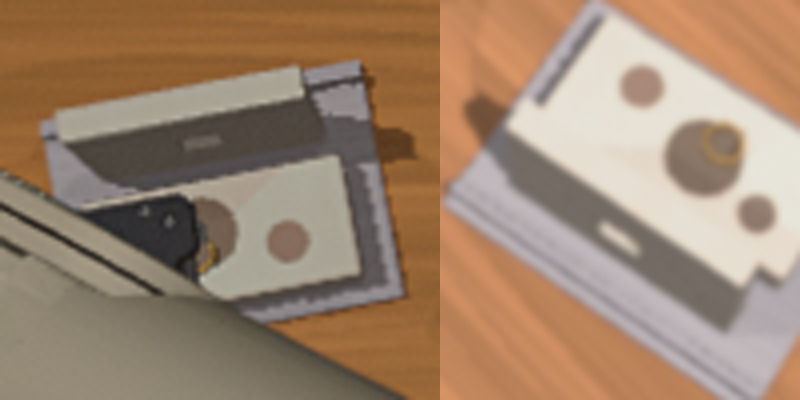

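```bash
python3 -c "
from rig import order
print(order.sign_off())"
```

```text
the job is handed in; nothing more can be done
None
```

The rectangular block now stands free on its long edge in the strip between the firebrick and the lip, and I handed the job in at about 19 s; no verdict is reported.

I pinched the block in line with the slab at 17.8 mm opening and raised it 7 mm. I then drew it 62 mm off the peg, turned it upright, carried it over and lowered it until the tray pushed back with about 5 N. After that I opened the fingers slowly, then moved the arm up and away.

- **Block position:** in the last top picture, all four upper corners lie within about 0.3 px of where an upright, centred block would be, which is within about 1 mm.
- **Strip position:** my two estimates of the strip's centre line differed by about 5 mm, so I aimed at the middle. The tolerance is ±18 mm.
- **Disagreement:** while the block was still held, its lower corner showed about 2 px (4 mm) towards the brick, and there was a 3 N side force at contact. This suggests a slight tilt in the grip, which is not visible after release.
- **Round block and ring:** the rack area around the round block hardly changed from the first picture. The ring still lies on the brick by eye; I did not measure its position again.

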